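# Swing out the V rest for round stock

### The arm

A 6-joint arm with a two-finger parallel gripper is mounted at the origin on a cart in front of the work surface, level with it; the furniture and walls round the work are solid. World frame = base frame: x ahead of the robot, y to its left, z up, the work surface at z = 0. Lengths are in m, angles in degrees, forces in N, time in s.
With the tool pointing down it reaches from about 0.375 to 0.9 m from the base axis. Payload 3.1 kg.
Tool frame: the origin (TCP) lies on the centre line of the jaws, within the pads' length; the fingertips stand 22 mm ahead of it and the grasp point (between the pads) lies 3 mm ahead of it; z points along the fingers, y is the line along which they close (so a half turn about z gives the same grasp; the last joint's range is limited). The gripper opens to 87 mm and grips with 3 to 60 N. Pads are 19 mm wide; open, the fingers measure 117 mm over their backs; the gripper's body (75 mm by 190 mm) begins 51 mm behind the grasp point.
Start: joints at [-81.217, 30.224, 82.088, -0, 67.689, -10.227], TCP at [0.204, -0.591, 0.215] pointing down, gripper open.
Joint ranges: [-176.69, 176.69], [-43.24, 126.21], [12.49, 139.97], [-82, 262], [0, 151.66], [-163.58, 163.58]. Speed limits (degrees/s): [159.86, 159.86, 180, 180, 180, 180].

### API

Orientations are given as a 3x3 rotation matrix whose columns are the frame's x, y, z axes.
In Python, from rig import * gives the robot as it stands.
- The arm moves only by the shell command python3 -m jog 'ROWS'. ROWS is text: rows parted by semicolons, each of 7 numbers parted by spaces: the shift along the tool's x, y, z in mm, then the turn, a rotation vector about the tool's x, y, z in rad, then the finger opening in mm, from 0 to 87. In form: tx ty tz ax ay az fingers; .... A call has 1 to 12 rows; each row shifts and turns the commanded pose from where the row before left it, along the tool's axes as they then stand; what a row does not reach is not made up. A row lasts 1/8 s, in which the tool goes at most 62.5 mm and 10.7 degrees, less where a joint would pass 70% of its speed; a pose out of reach is approached as far as the arm can. A call with a gripper value outside its range is refused whole. The fingers move at their own pace and stop on an object; the grip force is fixed at half the most. Time passes only in rows, so rows that do not move let the fingers close. It gives the time, the measured TCP pose, the force, the opening and the grip force at its end, in the units of the state.
- read_state(): the state, without advancing time (a new reading comes with each control period).
- capture(name): name is "side" or "top"; returns a dict with "color" (480x640x3 uint8, red, green, blue), "camera_matrix" (3x3 intrinsics, pixels), "R" (3x3) and "t" (3): a world point X has camera coordinates R X + t. Camera axes: x right, y down, z forward; pixel columns grow to the right and rows downward; lengths in m; the calibration is good to about 2 mm. A picture is of the moment at which its call begins. There is no depth.
- hand_in(): hands the job in; it is judged then, once.
Trained networks look in the newest picture that a camera, given by its name, has taken for a name from the list of things; names that differ only in an ending like _2 or _b are one class to them, and where a whole thing is asked for, a point or a joint stands for the part that bears it (a point fixed in the world has none). Each returns a list of dicts, best first, with "conf" (0 to 1); they miss things now and then, are a little off and sometimes report something else, mostly with a low value. They report only what shows in the picture. A call takes as long as a camera call.
- find_in(camera, target): "at" ([x, y, z] in m, in world coordinates, good to about 4 mm: the middle of the surface that is visible of it).
- trace(camera, target): "pixels" (480x640 bool, what is visible of it).
- place_of(camera, target): "at" ([x, y, z] in m, in world coordinates, good to about 4 mm: a listed point, or the origin of a listed thing).
The state is a dict: "time_s": time; "joint_positions": joint angles; "qvel": joint speeds; "tau": joint torques, N m; "position": TCP position; "tcp_rot": TCP orientation; "force": force on the tool from outside, world axes, zero at the start; "moment": the same for the moment, N m; "opening": opening from 0.0 (shut) to 1.0 (fully open); "grasp_force": force on a finger pad.
Only numpy, scipy, OpenCV 4.12 (cv2) and the standard library are available. Lean on these libraries where they do the work, as an engineer would, in place of code of your own. Each camera call takes 0.05 s, during which the arm holds its last target. There are 200 camera calls.

### The job

A long round dowel is to be clamped in the vise next. Of the two folded work rests screwed to the bench, swing the one with the V-shaped head out toward the robot by its black knob, until the arm has clicked past its detent and is fully home against its stop. Leave the flat-topped rest folded as it is.

Things in the scene. Friction and masses are not known exactly. Their poses are not given: they have to be found in the camera images.
- v_rest (a joint): Hinge of the V rest's arm, upright axis. 0 = folded; grows as the arm swings out, counterclockwise seen from above, to the stop at 1.57 rad (arm pointing roughly at the robot). Starts at 0 to 0.6. Stays where left (about 0.5 N at the knob); from 1.1 rad a sprung roller resists (about 6 N at the knob), gives way at 1.4 and from about 1.45 pushes the arm on to the stop and holds it.
- v_rest_knob (a point): Centre of the V rest's knob: upright black cylinder, 18 mm diameter, on the arm, from 44 to 93 mm above the bench; this point is 75 mm up, 85 mm from the pivot axis. Along the arm, fingers and pads have 45 mm free from the knob's centre toward the head and toward the pivot; across the arm all is free.
- v_rest_hinge (a point): Point on the V rest's pivot axis, 44 mm above the bench (bolt head to 50 mm). Fixed grey base plate 150 x 96 mm; steel arm 22 mm wide, 184 mm long from the pivot, top 44 mm above the bench; at 165 mm from the pivot an aluminium head of two plates forming a V, its tips 90 mm above the bench. The knob moves on a level circle of 85 mm radius about this axis.
- flat_rest_knob (a point): Centre of the knob of the other rest: same base, arm and knob, but a flat level bar (90 mm across the arm x 30 mm) on its end instead of the V. It starts folded and is to be left alone. The two rests stand left and right in either order.

How it is judged (in metres and radians):
At the end, for the whole second after the job is handed in: The V rest's arm is past its detent and home against its stop (joint above 1.5 rad), at rest, and the flat rest's knob is within 25 mm of where it started (value of joint v_rest above 1.5 rad and velocity of joint v_rest below 0.1 rad/s and distance of flat_rest_knob from where it was at the start of the episode below 0.025 m); the robot touches nothing.
It fails at once if the flat rest is swung (its knob moves more than 25 mm) (distance of flat_rest_knob from where it was at the start of the episode above 0.025 m).
It also fails if it takes over 32 s, if anything falls off the work surface, if the arm or the gripper's body presses on something with over 40 N, if the wrist force passes 120 N, or if a joint passes its speed limit or range.

## Working session

There is one attempt and no reset: what is moved stays moved. The work goes in short steps, Python scripts to look and compute and a shell command to move; the robot and the scene stay as the last step left them, time stands still between calls to the robot, and variables do not carry over. Pictures are saved under pics/ and viewed, at most 10 in all, crops included, and the job is handed in when it is done.

```bash
mkdir -p pics; python3 - <<'E'
from rig import *
import cv2,numpy as np
ims=[]
for c in ("top","side"):
    d=capture(c); ims.append(d["color"])
    for n in ("v_rest_knob","v_rest_hinge","flat_rest_knob"):
        print(c,n,[(np.round(r["at"],3).tolist(),round(r["conf"],2)) for r in place_of(c,n)][:3])
    print(c,np.round(-d["R"].T@d["t"],2))
cv2.imwrite("pics/a.png",cv2.cvtColor(ims[0],cv2.COLOR_RGB2BGR))
cv2.imwrite("pics/b.png",cv2.cvtColor(ims[1],cv2.COLOR_RGB2BGR))
s=read_state();print(s["time_s"],s["position"],np.round(s["tcp_rot"],3))
E
```

```text
top v_rest_knob [([0.636, 0.013, 0.071], 0.77)]
top v_rest_hinge [([0.671, -0.064, 0.044], 0.66)]
top flat_rest_knob [([0.505, 0.36, 0.078], 0.76)]
top [0.48 0.16 0.92]
side v_rest_knob [([0.631, 0.015, 0.074], 0.74)]
side v_rest_hinge [([0.674, -0.064, 0.046], 0.79)]
side flat_rest_knob [([0.504, 0.364, 0.076], 0.69)]
side [0.35 1.06 0.58]
0.4 [ 0.20361166 -0.59077129  0.21470776] [[ 0.945  0.326 -0.   ]
 [ 0.326 -0.945  0.   ]
 [ 0.    -0.    -1.   ]]
```

View pics/a.png

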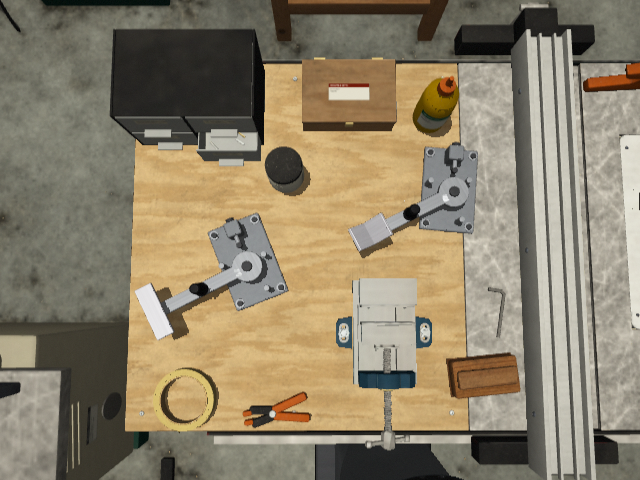

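View pics/b.png

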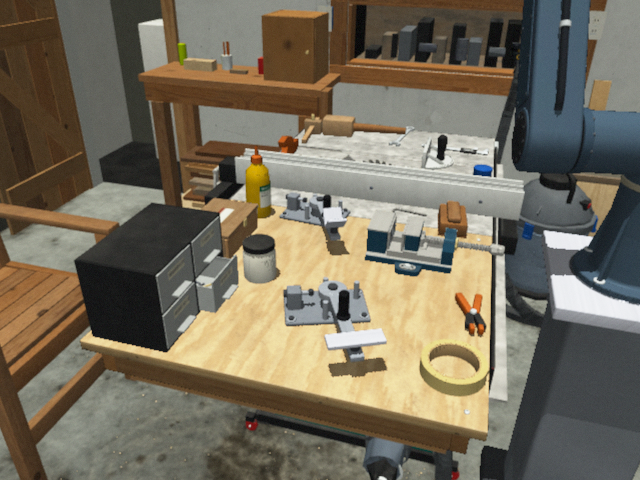

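The V head is on the right-hand rest: hinge at pixel (454,192), knob at (411,212), head at (371,232). The flat-topped rest is on the left, with its knob at (199,289). The networks agree with this. I'll lift, carry the tool over the rail and turn it so it closes across the arm.

```bash
python3 -m jog '0 0 -40 0 0 0 87; 0 0 -40 0 0 0 87; 0 0 -40 0 0 0 87; 40 -29 0 0 0 0 87; 40 -29 0 0 0 0 87; 40 -29 0 0 0 0 87; 40 -29 0 0 0 0 87; 40 -29 0 0 0 0 87; 40 -29 0 0 0 0 87; 40 -29 0 0 0 0 87; 40 -29 0 0 0 0 87'
python3 -m jog '40 -29 0 0 0 0 87; 40 -29 0 0 0 0 87; 40 -29 0 0 0 0 87; 40 -29 0 0 0 0 87; 40 -29 0 0 0 0 87; 40 -29 0 0 0 0 87; 40 -29 0 0 0 0 87; 0 0 0 0 0 -0.17 87; 0 0 0 0 0 -0.17 87; 0 0 0 0 0 -0.17 87; 0 0 0 0 0 -0.17 87; 0 0 0 0 0 -0.17 87'
python3 -m jog '0 0 0 0 0 -0.17 60; 0 0 0 0 0 -0.17 60; 0 0 0 0 0 -0.17 60; 0 0 0 0 0 -0.17 60; 0 0 0 0 0 -0.17 60; 0 0 0 0 0 0 60; 0 0 0 0 0 0 60'
cat >k.py <<'E'
from rig import *
import cv2,numpy as np,sys
s=read_state();R=np.array(s["tcp_rot"]);p=np.array(s["position"])
print(s["time_s"],p,np.degrees(np.arctan2(R[1,0],R[0,0])),s["force"],s["opening"])
for c in ("top","side"):
    d=capture(c)
    if len(sys.argv)>1: cv2.imwrite(f"pics/{sys.argv[1]}_{c}.png",cv2.cvtColor(d["color"],cv2.COLOR_RGB2BGR))
    for n in ("v_rest_knob","v_rest_hinge","flat_rest_knob"):
        for r in place_of(c,n)[:1]:
            a=np.array(r["at"]);print(c,n,a.round(3),round(r["conf"],2),"tool mm",(R.T@(a-p)*1000).round(1))
E
python3 k.py c
```

```text
time_s: 1.78
position: [0.4314, -0.2659, 0.3351]
tcp_rot: [[0.946, 0.326, 0.001], [0.326, -0.946, -0.0], [0.0, 0.001, -1.0]]
force: [0.7, -0.2, 0.2]
opening: 0.996
grasp_force: 0.0
time_s: 3.28
position: [0.6291, 0.0159, 0.3348]
tcp_rot: [[0.374, 0.927, -0.0], [0.927, -0.374, 0.0], [-0.0, -0.0, -1.0]]
force: [-0.1, -0.1, 0.4]
opening: 0.998
grasp_force: 0.0
time_s: 4.15
position: [0.6292, 0.0159, 0.3348]
tcp_rot: [[-0.443, 0.897, -0.0], [0.897, 0.443, 0.0], [0.0, -0.0, -1.0]]
force: [-0.3, 0.2, 0.3]
opening: 0.687
grasp_force: 0.0
4.15 [0.62915309 0.01587225 0.33482364] 116.27493589129942 [-0.31167537  0.16820769  0.27912008] 0.6866476598281662
top v_rest_knob [0.636 0.012 0.071] 0.87 tool mm [ -6.5   4.3 263.8]
top v_rest_hinge [ 0.671 -0.064  0.046] 0.58 tool mm [-89.8   2.  289.1]
top flat_rest_knob [0.506 0.362 0.076] 0.77 tool mm [364.5  43.2 259. ]
side v_rest_knob [0.634 0.013 0.072] 0.89 tool mm [ -4.3   3.2 263.2]
side v_rest_hinge [ 0.672 -0.063  0.047] 0.67 tool mm [-89.8   3.4 287.4]
side flat_rest_knob [0.504 0.364 0.077] 0.77 tool mm [367.4  41.4 257.7]
```

```bash
python3 -m jog '-5 3 40 0 0 0 60; 0 0 40 0 0 0 60; 0 0 40 0 0 0 60; 0 0 40 0 0 0 60; 0 0 30 0 0 0 60; 0 0 30 0 0 0 60; 0 0 20 0 0 0 60; 0 0 15 0 0 0 60; 0 0 0 0 0 0 60; 0 0 0 0 0 0 60'; python3 k.py d
```

```text
time_s: 5.8
position: [0.6349, 0.0126, 0.0807]
tcp_rot: [[-0.445, 0.896, 0.002], [0.896, 0.445, -0.0], [-0.001, 0.001, -1.0]]
force: [-0.1, 0.1, -0.1]
opening: 0.692
grasp_force: 0.0
5.8 [0.63485505 0.01259755 0.08065752] 116.41112058077469 [-0.05327858  0.10153764 -0.11829774] 0.6922847244713162
top v_rest_knob [0.636 0.011 0.069] 0.79 tool mm [-1.9  0.4 11.3]
top flat_rest_knob [0.503 0.361 0.077] 0.85 tool mm [370.6  37.1   3.2]
side v_rest_knob [0.631 0.017 0.07 ] 0.68 tool mm [ 5.4 -1.3 10.2]
side v_rest_hinge [ 0.671 -0.063  0.045] 0.79 tool mm [-83.8  -1.7  35.5]
side flat_rest_knob [0.504 0.365 0.074] 0.83 tool mm [373.8  40.1   5.9]
```

View pics/d_side.png

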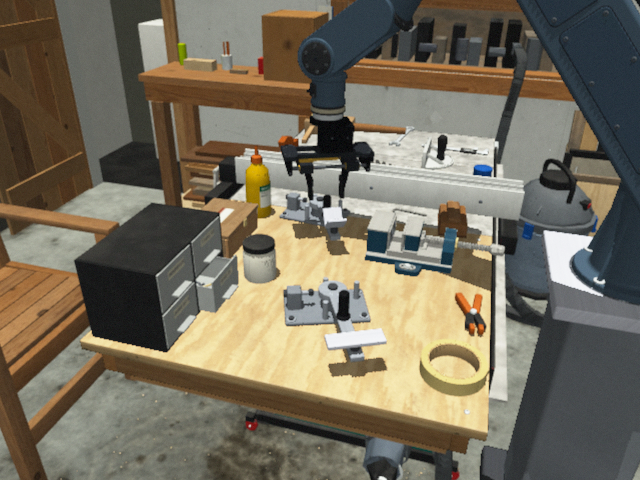

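The fingers, at about (310,190) and (343,190), stand either side of the knob at (327,200). Close and begin the arc.

```bash
python3 -m jog '0 0 0 0 0 0 0; 0 0 0 0 0 0 0; 0 0 0 0 0 0 0; 0 0 0 0 0 0 0; 0 0 0 0 0 0 0; 0 0 0 0 0 0 0'; python3 -m jog '-0.3 -7.4 0 0 0 -0.087 0; -0.3 -7.4 0 0 0 -0.087 0; -0.3 -7.4 0 0 0 -0.087 0; -0.3 -7.4 0 0 0 -0.087 0;0 0 0 0 0 0 0'; python3 k.py e
```

```text
time_s: 6.95
position: [0.6338, 0.0127, 0.0798]
tcp_rot: [[-0.445, 0.896, -0.001], [0.896, 0.445, 0.0], [0.0, -0.0, -1.0]]
force: [-0.1, -0.5, 0.1]
opening: 0.172
grasp_force: 30.0
time_s: 7.58
position: [0.6095, -0.0047, 0.0798]
tcp_rot: [[-0.723, 0.691, -0.001], [0.691, 0.723, 0.0], [0.001, -0.001, -1.0]]
force: [-1.8, 0.4, -0.6]
opening: 0.174
grasp_force: 30.0
7.575 [ 0.60954226 -0.00473696  0.07975929] 136.26702635932432 [-1.77035591  0.44905957 -0.59210314] 0.174073283048852
top v_rest_knob [ 0.613 -0.003  0.068] 0.82 tool mm [-1.2  3.7 11.8]
top flat_rest_knob [0.506 0.364 0.077] 0.92 tool mm [329.7 195.1   2.7]
side v_rest_knob [ 0.61  -0.002  0.073] 0.67 tool mm [1.3 2.1 7.2]
side v_rest_hinge [ 0.67  -0.062  0.047] 0.92 tool mm [-83.    0.2  32.2]
side flat_rest_knob [0.503 0.364 0.07 ] 0.55 tool mm [332.2 192.9   9.7]
```

```bash
python3 -m jog '-0.3 -7.4 0 0 0 -0.087 0; -0.3 -7.4 0 0 0 -0.087 0; -0.3 -7.4 0 0 0 -0.087 0; -0.3 -7.4 0 0 0 -0.087 0;0 0 0 0 0 0 0'; python3 -m jog '-0.3 -7.4 0 0 0 -0.087 0; -0.3 -7.4 0 0 0 -0.087 0;0 0 0 0 0 0 0';  python3 -m jog '-0.2 -5 0 0 0 -0.06 0;0 0 0 0 0 0 0'; python3 k.py f
```

```text
time_s: 8.6
position: [0.5933, -0.0284, 0.0797]
tcp_rot: [[-0.915, 0.404, -0.001], [0.404, 0.915, 0.002], [0.002, 0.001, -1.0]]
force: [-1.7, 3.8, 1.2]
opening: 0.177
grasp_force: 30.0
time_s: 8.98
position: [0.588, -0.0436, 0.0797]
tcp_rot: [[-0.971, 0.239, -0.003], [0.239, 0.971, -0.001], [0.002, -0.001, -1.0]]
force: [-3.7, 0.3, 1.5]
opening: 0.174
grasp_force: 30.0
time_s: 9.22
position: [0.587, -0.0486, 0.0797]
tcp_rot: [[-0.984, 0.181, -0.003], [0.181, 0.984, -0.001], [0.003, -0.001, -1.0]]
force: [-5.4, -0.6, 2.4]
opening: 0.175
grasp_force: 30.0
9.225 [ 0.58696605 -0.04855492  0.07970043] 169.59561293935224 [-5.42467966 -0.55867171  2.42167546] 0.17503405612614104
top v_rest_hinge [ 0.669 -0.066  0.043] 0.77 tool mm [-84.2  -2.7  36.2]
top flat_rest_knob [0.505 0.361 0.075] 0.59 tool mm [154.7 388.1   4.2]
side v_rest_knob [ 0.586 -0.048  0.073] 0.76 tool mm [0.9 0.5 6.7]
side v_rest_hinge [ 0.671 -0.064  0.046] 0.68 tool mm [-85.1   0.1  33.4]
side flat_rest_knob [0.504 0.364 0.076] 0.6 tool mm [156.4 391.2   3.9]
```

View pics/f_side.png

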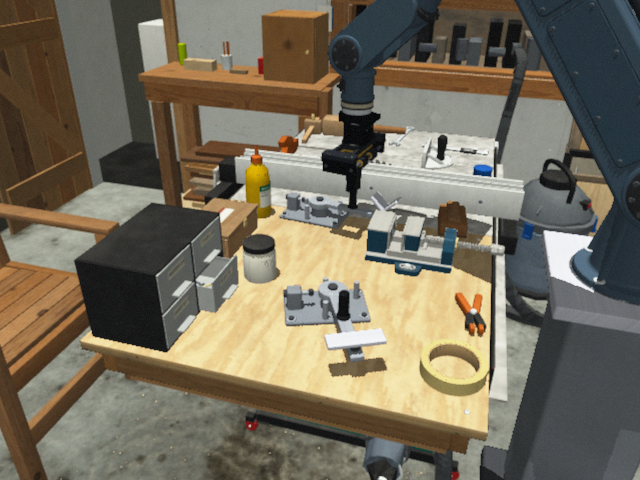

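The V head shows at (385,205), with the arm swung most of the way. The tangential force has dropped, so I continue in small steps until the stop is felt.

```bash
for i in 1 2 3; do python3 -m jog '-0.1 -3.7 0 0 0 -0.044 0;0 0 0 0 0 0 0'|grep -E "posi|force|rot"; done
```

```text
position: [0.5863, -0.0523, 0.0797]
tcp_rot: [[-0.991, 0.137, -0.003], [0.137, 0.991, -0.001], [0.003, -0.002, -1.0]]
force: [-5.7, -1.1, 3.1]
grasp_force: 30.0
position: [0.586, -0.0559, 0.0797]
tcp_rot: [[-0.996, 0.094, -0.003], [0.094, 0.996, -0.001], [0.003, -0.001, -1.0]]
force: [-4.6, -1.0, 1.8]
grasp_force: 30.0
position: [0.5859, -0.0561, 0.0797]
tcp_rot: [[-0.999, 0.053, -0.002], [0.053, 0.999, 0.005], [0.002, 0.005, -1.0]]
force: [-2.5, 7.8, 2.6]
grasp_force: 30.0
```

The tool stopped at about 174.6° as the force rose, so the arm is on its stop. Release, lift and check.

```bash
python3 -m jog '0 2 0 0 0 0 0; 0 0 0 0 0 0 60; 0 0 0 0 0 0 60; 0 0 0 0 0 0 60; 0 0 0 0 0 0 60; 0 0 -20 0 0 0 60; 0 0 -40 0 0 0 60; 0 0 -40 0 0 0 60; 0 0 -40 0 0 0 60; 0 0 -40 0 0 0 60; 0 0 -40 0 0 0 60; 0 0 0 0 0 0 60'; python3 k.py g
```

```text
time_s: 11.88
position: [0.5894, -0.0579, 0.304]
tcp_rot: [[-0.999, 0.048, 0.009], [0.048, 0.999, -0.003], [-0.009, -0.002, -1.0]]
force: [-0.7, -0.4, -0.2]
opening: 0.684
grasp_force: 0.0
11.875 [ 0.58940544 -0.05792592  0.30395646] 177.24740867401513 [-0.65104267 -0.39721609 -0.18351517] 0.6843136138603096
top v_rest_knob [ 0.589 -0.056  0.068] 0.77 tool mm [  3.    2.  235.5]
top v_rest_hinge [ 0.67  -0.066  0.045] 0.73 tool mm [-78.6  -3.4 260. ]
top flat_rest_knob [0.504 0.364 0.076] 0.75 tool mm [107.2 418.4 225.5]
side v_rest_knob [ 0.585 -0.052  0.071] 0.97 tool mm [  6.7   6.  233.2]
side v_rest_hinge [ 0.673 -0.062  0.045] 0.57 tool mm [-81.2   0.4 259.5]
side flat_rest_knob [0.506 0.361 0.074] 0.87 tool mm [105.1 414.8 228.2]
```

View pics/g_side.png

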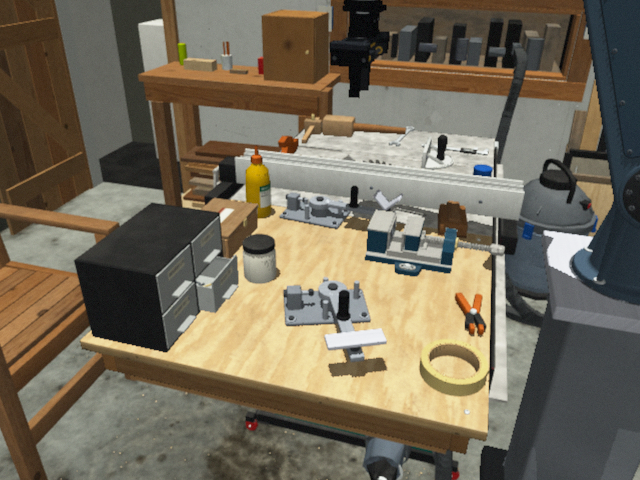

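```bash
python3 -c "
import cv2
i=cv2.imread('pics/g_top.png');cv2.imwrite('pics/h.png',cv2.resize(i[130:310,340:520],None,fx=3.3,fy=3.3,interpolation=cv2.INTER_CUBIC))"
```

```text
(no output)
```

View pics/h.png

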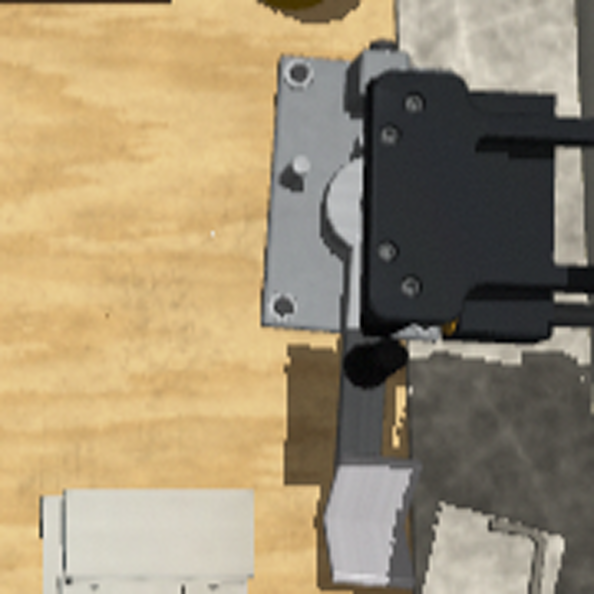

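The crop shows the arm (345–405, 330–460) parallel to the plate's long edge (280,55)–(262,325). It has turned the full 90° from folded and stands clear of the vise, and the gripper is well above it.

```bash
python3 -c "
from rig import *
print(hand_in())"
```

```text
the job is handed in; nothing more can be done
None
```

The V rest is swung out past its detent and against its stop by force and camera checks. The flat rest did not move, the gripper is clear, and the job was handed in at about 12 s; no verdict was returned.

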